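Tip an oak block over onto the finishing bearers

TASK

The oak block stands on end on the finishing board. Push it along, still upright, until its foot is square against the bearer strip beside it, then, reaching in under the brush rail, push high on it to tip it over that strip (never lift it), so that it lies on its side across both strips. Then slide it sideways along the strips until its side is flush against the fence, and do not bump the brush rail or disturb anything else.

Things in the scene. Friction and masses are not known exactly. Their poses are not given: they have to be found in the camera images.
- board: Plywood finishing board fixed to the bench, 320 (x) x 380 (y) mm, 12 mm thick, top at z = 12 mm; it spans x -155 to +165, y -190 to +190 mm. Origin: at bench level, below the face of the first bearer strip that looks to the standing block. Its x axis points from the standing block to the strips (to the robot's right, give or take 0.35 rad), y away from the robot, z up. 'Board x, y' below are in this frame.
- near_strip (a point): Middle of the top of the first bearer strip, beside the standing block (the stop): a wooden strip fixed on the board, 14 mm wide (board x 0 to 14 mm), 220 mm long along y (board y -125 to +95 mm), 12 mm high, its top at z = 24 mm. Axes as the board's.
- far_strip (a point): Middle of the top of the second bearer strip, the same size and height, at board x 80 to 94 mm.
- fence (a point): Middle of the inner face (it looks to board -y, at board y = +95 mm) of the fence, a fixed wooden bar on the board, 20 mm thick, 150 mm long along x (board x 5 to 155 mm), top at z = 52 mm.
- rail: Brush rail fixed over the board: a dark wooden bar along y, 30 mm wide (board x -30 to 0 mm), underside at z = 205, top at 223 mm, with a brush on it to z = 241 mm; two steel posts 16 mm thick at y = +-170 mm. Origin: below the bar's middle at bench level (board x -15 mm). The tipping block passes 24 mm under it; an upright gripper is stopped by it, one leaning back about 40 degrees reaches under.
- block_center (a point): Centre (half-way up) of the oak block: 75 mm (its x) x 100 mm (its y) x 150 mm tall (its z), about 0.8 kg, a dark dowel socket on its top end. It starts upright on the board (centre z = 87 mm), its +x face towards the strips and 17 to 37 mm short of the first, square to it within 0.15 rad, its +y side 35 to 75 mm short of the fence. Tipped 32 degrees it goes over by itself.
- block_foot (a point): Middle of the block's lower edge on the side of the strips (block x = +37.5 mm, y = 0, z = 0), which meets the first strip. In tipping the block turns about that strip's upper edge and slips back a little, ending with this edge at board x -40 to -10 mm, its centre at board x 35 to 65 mm, z = 61.5 mm, its z axis along board +x.
- block: The same oak block; its body origin is the centre of its underside, axes as at block_center.
- sander: Bystander, leave alone: cork sanding block, 100 x 48 x 40 mm high, lying on the finishing board behind the fence. Origin: centre of its underside.
- offcut: Bystander, leave alone: wooden offcut, 100 x 35 x 22 mm high, lying on the finishing board near its +y edge, beside the standing block's end. Origin: centre of its underside.
- scraper: Bystander, leave alone: flat scraper with black handle and steel blade, about 130 x 50 mm, 16 mm high, lying on the finishing board along its -y edge (y about -158 mm from the board origin). Origin: under the blade's root, on the underside, the blade pointing along its +x and the handle along -x.
- tin: Bystander, leave alone: closed stain tin, 104 mm across, 125 mm tall, upright on the bench beside the board, to the robot's left. Origin: centre of its underside.
- tin_lid: Bystander, leave alone: flat dark tin lid, 100 mm across, 9 mm thick, on the bench beside the board, to the robot's left. Origin: centre of its underside.
- glue: Bystander, leave alone: white glue bottle, 60 mm across, 170 mm tall, upright on the bench beside the board, to the robot's right. Origin: centre of its underside.
- jar: Bystander, leave alone: open steel cup, 84 mm across, 100 mm tall, upright on the bench beside the board, to the robot's right. Origin: centre of its underside.
There are look-alikes about, which are no part of the job. There is more than one size of the block; the job needs the largest.

How it is judged:
By the outcome, as a careful person would: the job done as asked, in the order asked, and still so for the second after the job is handed in, with the robot touching nothing.
It also fails if it takes over 64 s, if anything falls off the work surface, if the arm or the gripper's body presses on something with over 40 N, if the wrist force passes 120 N, or if a joint passes its speed limit or range.

ROBOT

A 6-joint arm with a two-finger parallel gripper is mounted at the origin on the work surface. World frame = base frame: x ahead of the robot, y to its left, z up, the work surface at z = 0. Lengths are in m, angles in rad, forces in N, time in s.
With the tool pointing down it reaches from about 0.35 to 0.85 m from the base axis. Payload 8.1 kg.
Tool frame: the origin (TCP) lies on the mounting face of the last link; the fingertips stand 186 mm ahead of it and the grasp point (between the pads) lies 167 mm ahead of it; z points along the fingers, y is the line along which they close (so a half turn about z gives the same grasp; the last joint's range is limited). The gripper opens to 93 mm and grips with 3 to 60 N. Pads are 15 mm wide; open, the fingers measure 128 mm over their backs; the gripper's body (75 mm by 188 mm) begins 65 mm behind the grasp point.
Start: joints at [-1.23, 0.13, 1.488, -0, 1.523, -0.085], TCP at [0.248, -0.546, 0.405] pointing down, gripper open.
Joint ranges: [-2.96, 2.96], [-0.89, 2.26], [0.02, 2.5], [-1.34, 4.48], [0, 2.73], [-2.66, 2.66]. Speed limits (rad/s): [2.39, 2.39, 2.79, 3.14, 3.14, 3.14].

INTERFACE

Orientations are given as a rotation vector (axis times angle).
In Python, from plant import read_state, read_camera, camera_params, close_job gives the robot as it stands. The module is installed in compiled form; this text tells all that it offers.
- The arm moves only by the tool servo_tool, never from a script. Its argument "increments" is a list of rows, each an object with "slide": the shift along the tool's x, y, z in mm, a list of three; "dr": the turn, a rotation vector about the tool's x, y, z in rad, a list of three; "jaw": the closure, from 0 (fully open) to 1 (shut). In form: [{"slide": [x, y, z], "dr": [ax, ay, az], "jaw": jaw}, ...]. A call has 1 to 20 rows; each row is the pose to reach, as a shift and turn from the pose commanded when the call began, along the tool's axes at that moment; what a row does not reach only later rows make up. A row lasts 1/10 s, in which the tool goes at most 50 mm and 8.59 degrees, less where a joint would pass 70% of its speed; a pose out of reach is approached as far as the arm can. A call with a gripper value outside its range is refused whole. The fingers move at their own pace and stop on an object; "force" is the grip in N (left out, the last holds). Time passes only in rows, so rows that repeat a pose let the fingers close. It gives the time, the measured TCP pose, the force, the opening and the grip force at its end, in the units of the state.
- read_state(): the state, without advancing time (a new reading comes with each control period).
- read_camera(name): name is "scene" or "top" or "wrist"; returns (picture, depth): 400x640x3 uint8, red, green, blue; 400x640 float32, m along the optical axis (not along the pixel's ray), 0 where there is no reading.
- camera_params(name): a dict with "fx", "fy", "cx", "cy" (pixels), "k1" (the pictures are not rectified: a ray, as slopes to the right and down, at radius r is drawn at 1 + k1 r^2 times it, then the intrinsics apply), "rvec" (rotation vector, rad) and "tvec" (3), from world to camera coordinates, as OpenCV has them. Camera axes: x right, y down, z forward; pixel columns grow to the right and rows downward; lengths in m; the calibration is good to about 2 mm. A picture is of the moment at which its call begins: read the wrist's pose just before it. camera_params takes no time and is no camera call; for the wrist camera it gives the pose at the moment of the call.
- close_job(): hands the job in; it is judged then, once.
The state is a dict: "t": time; "q": joint angles; "dq": joint speeds; "joint_torque": joint torques, N m; "tool_pos": TCP position; "orientation": TCP orientation; "force": force on the tool from outside, world axes, zero at the start; "wrist_torque": the same for the moment, N m; "opening": finger opening in m; "gripper_force": force on a finger pad.
Only numpy, scipy, OpenCV 4.12 (cv2) and the standard library are available. Lean on these libraries where they do the work, as an engineer would, in place of code of your own. Each camera call takes 0.05 s, during which the arm holds its last target. There are 200 camera calls.

## Working session

There is one attempt and no reset: what is moved stays moved. The work goes in short steps, Python scripts to look and compute and a tool call to move; the robot and the scene stay as the last step left them, time stands still between calls to the robot, and variables do not carry over. Pictures are saved under pics/ and viewed, at most 10 in all, crops included, and the job is handed in when it is done.

Besides the shell and the picture viewer there is one more tool, called after "Call:" as name(argument=value, ...), one argument or row to a line, values as JSON. servo_tool: Moves the arm, as the interface text tells. Its arguments: {"type":"object","properties":{"increments":{"type":"array"},"force":{"type":"number"}},"required":["increments"]}

```bash
mkdir -p pics; cat > h.py <<'E'
import numpy as np, cv2
from scipy.spatial.transform import Rotation as R
from plant import read_state, read_camera, camera_params, close_job
def snap(n,save=None):
    p=camera_params(n); im,d=read_camera(n)
    np.savez(f'{n}.npz',im=im,d=d,**{k:np.array(v) for k,v in p.items()})
    if save: cv2.imwrite('pics/'+save,im[:,:,::-1])
    return im,d,p
def load(n):
    z=np.load(f'{n}.npz'); return z['im'],z['d'],z
def cloud(d,p):
    v,u=np.mgrid[:d.shape[0],:d.shape[1]]
    xd=(u-p['cx'])/p['fx']; yd=(v-p['cy'])/p['fy']
    x,y=xd.copy(),yd.copy()
    for _ in range(8):
        f=1+p['k1']*(x*x+y*y); x,y=xd/f,yd/f
    P=np.stack([x*d,y*d,d],-1)
    M=R.from_rotvec(np.array(p['rvec']).ravel()).as_matrix()
    return (P-np.array(p['tvec']).ravel())@M
E
python3 - <<'E'
from h import *
snap('scene','scene1.png'); snap('top','top1.png')
s=read_state(); print(s['t'],s['tool_pos'],s['orientation'])
E
```

```text
0.1 [ 0.24778582 -0.54622077  0.40380693] [-3.06907904e+00 -6.63411521e-01  2.37498841e-04]
```

View pics/top1.png

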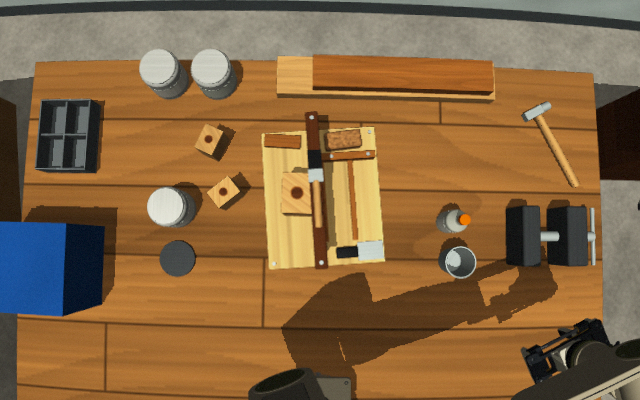

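View pics/scene1.png

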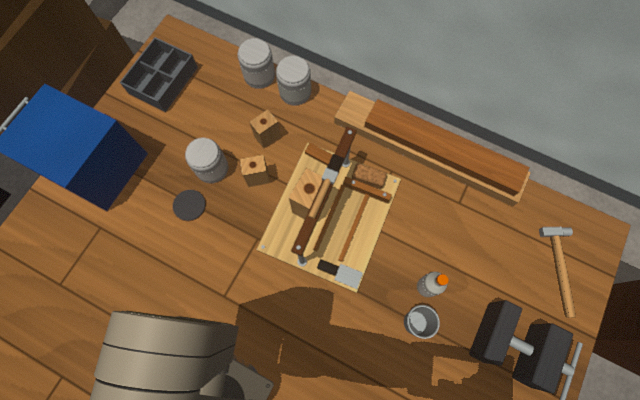

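The top view shows the job's block on the board at about (296,193). Two smaller look-alikes stand off the board at (209,140) and (224,192). The rail bar runs (312,115)-(320,268), the fence is at (350,155), and the far strip at (353,200).

```bash
python3 - <<'E'
from h import *
for n in ('top','scene'):
    im,d,p=load(n); C=cloud(d,p)
    roi=(C[...,0]>.25)&(C[...,0]<.9)&(C[...,1]>-.3)&(C[...,1]<.3)&(d>0)
    def mask(a,b): 
        return roi&(C[...,2]>a)&(C[...,2]<b)
    def rects(a,b,name,minn=30):
        m=mask(a,b).astype(np.uint8)
        k,l,st,c=cv2.connectedComponentsWithStats(m,connectivity=4)
        for i in range(1,k):
            if st[i,4]>=minn:
                P=C[l==i]; r=cv2.minAreaRect((P[:,:2]*1000).astype(np.float32))
                print(n,name,st[i,:5],'c',np.round(r[0],1),'sz',np.round(r[1],1),'ang',round(r[2],2),'z',round(float(np.median(P[:,2])),4))
    rects(.154,.170,'blocktop'); rects(.0445,.06,'fence'); rects(.008,.017,'board',300); rects(.019,.030,'strips',20); rects(.23,.25,'brush');rects(.212,.229,'rail')
im,d,p=load('top')
crop=im[100:280,250:400]
cv2.imwrite('pics/top1c.png',cv2.resize(crop,None,fx=3.3,fy=3.3,interpolation=cv2.INTER_CUBIC)[:,:,::-1])
E
```

```text
top blocktop [ 282  172   29   42 1105] c [597.1  43.5] sz [101.5  68.7] ang 1.0 z 0.162
top fence [207  86  25  10  53] c [881.8 263.6] sz [14.1 67.4] ang 18.19 z 0.0523
top fence [281  88  15   6  38] c [889.9  75.2] sz [40.4 13.1] ang 81.44 z 0.0463
top fence [295  88  13   6  42] c [891.8  39.1] sz [33.5 15.2] ang 88.89 z 0.0464
top fence [307  88  67   7 243] c [890.6 -69.2] sz [ 13.3 183.4] ang 0.7 z 0.0479
top fence [376  90  48   7 124] c [ 889.9 -233.9] sz [132.1  10.4] ang 89.79 z 0.0501
top fence [324 129  38  21 619] c [756.3 -76. ] sz [ 49.2 100.2] ang 7.49 z 0.0517
top fence [321 150  54  11 414] c [712.4 -91. ] sz [ 21.2 146. ] ang 4.66 z 0.0518
top board [318 126  58  27 483] c [763.9 -91.8] sz [ 68.7 158.4] ang 5.09 z 0.0123
top board [ 262  131   53  139 4017] c [593.2  72.2] sz [381.8 127.5] ang 4.3 z 0.0123
top board [ 323  155   62  111 4359] c [ 567.  -108.8] sz [296.8 158.6] ang 4.51 z 0.0125
top strips [277  94  22   3  30] c [884.   77.5] sz [59.3  4.7] ang 89.02 z 0.0252
top strips [319  95  17   3  22] c [884.7 -33.7] sz [45.1  2.8] ang 88.17 z 0.0243
top s
[... 1829 characters left out ...]
.5] ang 89.47 z 0.0241
scene strips [429 163  22  12  46] c [ 885.9 -262. ] sz [70.7  6.5] ang 88.69 z 0.0232
scene strips [248 179  22   6  29] c [584.2 214.5] sz [ 3.8 65.9] ang 41.9 z 0.0251
scene strips [313 184  37  67 327] c [589.2 -29.2] sz [221.4  25. ] ang 1.46 z 0.0227
scene strips [339 193  32  69 323] c [ 595.7 -106.3] sz [220.8  19.2] ang 4.39 z 0.023
scene strips [317 260  22  16 202] c [450.7 -94.5] sz [30.  59.4] ang 5.7 z 0.0262
scene brush [309 154  36  65 642] c [601.1  -5.8] sz [180.5  34.2] ang 5.76 z 0.2371
scene rail [335 127  22  32 344] c [742.5   6.2] sz [90.6 30.5] ang 5.01 z 0.2217
scene rail [291 180  43  76 671] c [517.4 -12. ] sz [201.9  30.8] ang 4.82 z 0.2214
```

View pics/top1c.png

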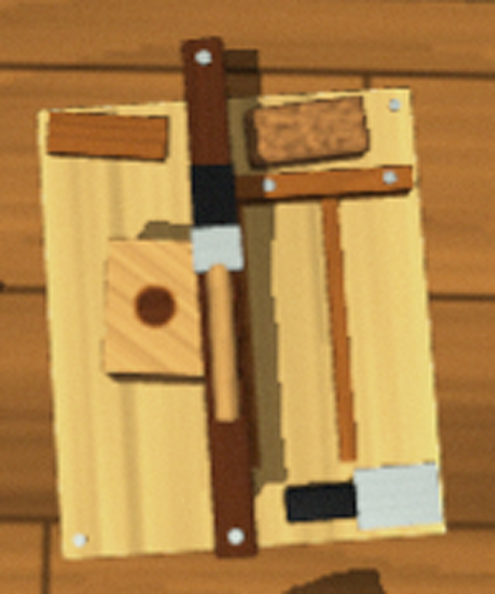

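The crop confirms it: the largest block, with its dowel socket at crop (155,305), stands alone on the board next to the rail. The strips and fence are to its right.

```bash
cat >> h.py <<'E'
ANG=np.deg2rad(4.65); O=np.array([.6018,-.0194,0])
by=np.array([np.cos(ANG),np.sin(ANG),0]); bx=np.array([np.sin(ANG),-np.cos(ANG),0]); ez=np.array([0,0,1.])
B=np.stack([bx,by,ez],1)            # board -> world
def goal(tip,lean,side=0.):
    """tip mm in board frame; lean: fingers towards +bx; tool y = by"""
    z=np.sin(lean)*bx-np.cos(lean)*ez
    M=np.stack([np.cross(by,z),by,z],1)
    return O+B@(np.array(tip)/1000)-.186*z, M
def inc(tip,lean,s=None):
    s=s or read_state(); p,M=goal(tip,lean)
    M0=R.from_rotvec(s['orientation']).as_matrix(); 
    print('slide',np.round(M0.T@(p-s['tool_pos'])*1000,1),'dr',np.round(R.from_matrix(M0.T@M).as_rotvec(),4),'tcp',np.round(p,3))
def where(s=None):
    s=s or read_state(); M0=R.from_rotvec(s['orientation']).as_matrix()
    t=B.T@(np.array(s['tool_pos'])+.186*M0[:,2]-O)*1000
    print('t',round(s['t'],2),'tip board',np.round(t,1),'zdir',np.round(B.T@M0[:,2],3),'ydir',np.round(B.T@M0[:,1],3),'F board',np.round(B.T@np.array(s['force']),1),'q',np.round(s['q'],2),'open',round(s['opening'],3))
E
python3 - <<'E'
from h import *
where(); inc([-190,0,320],0.0); inc([-190,0,300],.7)
im,d,p=load('top');C=cloud(d,p)
for u,v in((209,140),(224,192),(172,207),(296,193)): print((u,v),np.round(B.T@(C[v,u]-O)*1000))
for n in('top','scene'):
    im,d,p=load(n);C=cloud(d,p);Q=(C-O)@B*1000
    m=(Q[...,2]>150)&(Q[...,2]<172)&(Q[...,0]<-40)&(Q[...,0]>-130)&(abs(Q[...,1])<90)
    P=Q[m]; e=[]
    for y in np.arange(-40,41,8):
        k=P[abs(P[:,1]-y)<4]; e.append((y,k[:,0].min()))
    e=np.array(e); print(n,'left edge slope,icpt',np.polyfit(*e.T,1),'y range',np.percentile(P[:,1],[1,99]))
E
```

```text
t 0.1 tip board [ 496.1 -395.6  217.8] zdir [-0.002 -0.    -1.   ] ydir [ 0.941  0.338 -0.002] F board [-0.2 -1.1 -0.6] q [-1.23  0.13  1.49  0.    1.52 -0.09] open 0.093
slide [ 604.2 -512.6 -101.2] dr [-1.3000e-03 -1.2000e-03 -1.2262e+00] tcp [0.586 0.17  0.506]
slide [ 644.7 -625.2  -37.3] dr [-0.4295 -0.6098 -1.1728] tcp [0.577 0.289 0.442]
(209, 140) [-282.  157.  107.]
(224, 192) [-250.   19.  102.]
(172, 207) [-381.  -13.  125.]
(296, 193) [-63.  -1. 163.]
top left edge slope,icpt [ 8.94608268e-02 -9.69440133e+01] y range [-50.00540047  48.76206119]
scene left edge slope,icpt [ 9.79973837e-02 -9.80650919e+01] y range [-49.03519928  50.8498269 ]
```

Call:
servo_tool(
  increments=[
    {"slide":[0,0,-100],"dr":[0,0,0],"jaw":0.35},
    {"slide":[0,0,-100],"dr":[0,0,0],"jaw":0.35},
    {"slide":[0,0,-100],"dr":[0,0,0],"jaw":0.35},
    {"slide":[300,-256,-100],"dr":[0,0,-0.6],"jaw":0.35},
    {"slide":[300,-256,-100],"dr":[0,0,-0.6],"jaw":0.35},
    {"slide":[300,-256,-100],"dr":[0,0,-0.6],"jaw":0.35},
    {"slide":[300,-256,-100],"dr":[0,0,-0.6],"jaw":0.35},
    {"slide":[300,-256,-100],"dr":[0,0,-0.6],"jaw":0.35},
    {"slide":[604,-512,-100],"dr":[0,0,-1.226],"jaw":0.35},
    {"slide":[604,-512,-100],"dr":[0,0,-1.226],"jaw":0.35},
    {"slide":[604,-512,-100],"dr":[0,0,-1.226],"jaw":0.35},
    {"slide":[604,-512,-100],"dr":[0,0,-1.226],"jaw":0.35},
    {"slide":[604,-512,-100],"dr":[0,0,-1.226],"jaw":0.35},
    {"slide":[604,-512,-100],"dr":[0,0,-1.226],"jaw":0.35},
    {"slide":[604,-512,-100],"dr":[0,0,-1.226],"jaw":0.35},
    {"slide":[604,-512,-100],"dr":[0,0,-1.226],"jaw":0.35},
    {"slide":[604,-512,-100],"dr":[0,0,-1.226],"jaw":0.35},
    {"slide":[604,-512,-100],"dr":[0,0,-1.226],"jaw":0.35},
    {"slide":[604,-512,-100],"dr":[0,0,-1.226],"jaw":0.35},
    {"slide":[604,-512,-100],"dr":[0,0,-1.226],"jaw":0.35},
  ],
)

```text
t: 2.1
tool_pos: [0.5873, 0.1739, 0.5022]
orientation: [-2.122, -2.313, 0.002]
force: [0.5, -1.1, -1.1]
opening: 0.0607
gripper_force: 0.0
```

```bash
python3 -c "
from h import *
where(); inc([-150,0,220],.65); inc([-130,0,120],.65)"
```

```text
t 2.1 tip board [-194.     0.7  316.2] zdir [-0.001 -0.003 -1.   ] ydir [-0.005  1.    -0.003] F board [ 1.1  0.4 -1.1] q [0.2  0.15 1.29 0.   1.7  0.12] open 0.061
slide [ 68.6  -0.5 134.2] dr [-0.0014 -0.6511  0.0054] tcp [0.581 0.242 0.368]
slide [ 48.5  -0.3 234.2] dr [-0.0014 -0.6511  0.0054] tcp [0.582 0.222 0.268]
```

Call:
servo_tool(
  increments=[
    {"slide":[69,0,50],"dr":[0,-0.651,0.005],"jaw":0.35},
    {"slide":[69,0,50],"dr":[0,-0.651,0.005],"jaw":0.35},
    {"slide":[69,0,50],"dr":[0,-0.651,0.005],"jaw":0.35},
    {"slide":[69,0,134],"dr":[0,-0.651,0.005],"jaw":0.35},
    {"slide":[69,0,134],"dr":[0,-0.651,0.005],"jaw":0.35},
    {"slide":[69,0,134],"dr":[0,-0.651,0.005],"jaw":0.35},
    {"slide":[69,0,134],"dr":[0,-0.651,0.005],"jaw":0.35},
    {"slide":[49,0,234],"dr":[0,-0.651,0.005],"jaw":0.35},
    {"slide":[49,0,234],"dr":[0,-0.651,0.005],"jaw":0.35},
    {"slide":[49,0,234],"dr":[0,-0.651,0.005],"jaw":0.35},
    {"slide":[49,0,234],"dr":[0,-0.651,0.005],"jaw":0.35},
  ],
)

```text
t: 3.2
tool_pos: [0.5832, 0.2177, 0.2733]
orientation: [1.769, 1.905, -0.593]
force: [-0.6, -0.2, 0.3]
opening: 0.0606
gripper_force: 0.0
```

```bash
python3 -c "
from h import *
where(); inc([-125,0,31],.65);inc([-95,0,31],.65);inc([-75,0,31],.65)
snap('scene','s2.png')"
```

```text
t 3.2 tip board [-125.2    0.4  125.2] zdir [ 0.605 -0.002 -0.796] ydir [0.006 1.    0.003] F board [ 0.2 -0.6  0.3] q [ 0.45  0.43  1.45 -0.6   1.54  0.48] open 0.061
slide [56.8 -1.  75.1] dr [-0.0016  0.0003 -0.0068] tcp [0.583 0.217 0.179]
slide [33.  -0.8 93.3] dr [-0.0016  0.0003 -0.0068] tcp [0.585 0.187 0.179]
slide [ 17.   -0.7 105.4] dr [-0.0016  0.0003 -0.0068] tcp [0.587 0.168 0.179]
```

View pics/s2.png

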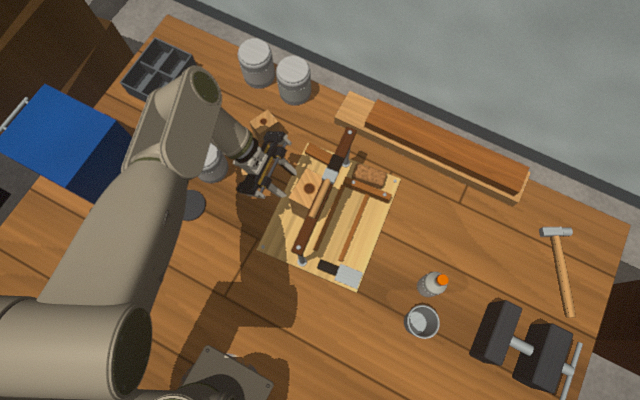

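The gripper is leaning behind the block at about (270,165), clear of the small look-alike at (262,122). The block is untouched at (308,185).

Call:
servo_tool(
  increments=[
    {"slide":[30,0,40],"dr":[0,0,0],"jaw":0.35},
    {"slide":[54,0,71],"dr":[0,0,-0.005],"jaw":0.35},
    {"slide":[54,0,71],"dr":[0,0,-0.005],"jaw":0.35},
    {"slide":[54,0,71],"dr":[0,0,-0.005],"jaw":0.35},
    {"slide":[46,0,77],"dr":[0,0,-0.005],"jaw":0.35},
    {"slide":[42,0,80],"dr":[0,0,-0.005],"jaw":0.35},
    {"slide":[38,0,83],"dr":[0,0,-0.005],"jaw":0.35},
    {"slide":[35,0,85.2],"dr":[0,0,-0.005],"jaw":0.35},
    {"slide":[32,0,87.5],"dr":[0,0,-0.005],"jaw":0.35},
    {"slide":[30,0,89],"dr":[0,0,-0.005],"jaw":0.35},
    {"slide":[28,0,90.5],"dr":[0,0,-0.005],"jaw":0.35},
    {"slide":[26,0,92],"dr":[0,0,-0.005],"jaw":0.35},
    {"slide":[24,0,93.5],"dr":[0,0,-0.005],"jaw":0.35},
    {"slide":[22.5,0,94.7],"dr":[0,0,-0.005],"jaw":0.35},
    {"slide":[21,0,95.8],"dr":[0,0,-0.005],"jaw":0.35},
    {"slide":[19.5,0,97],"dr":[0,0,-0.005],"jaw":0.35},
    {"slide":[18,0,98],"dr":[0,0,-0.005],"jaw":0.35},
    {"slide":[18,0,98],"dr":[0,0,-0.005],"jaw":0.35},
  ],
)

```text
t: 5.05
tool_pos: [0.5863, 0.1746, 0.1828]
orientation: [1.764, 1.913, -0.592]
force: [-2.7, 11.9, 4.9]
opening: 0.0604
gripper_force: 5.8
```

```bash
cat >> h.py <<'E'
def block():
    for n in('top','scene'):
        im,d,p=snap(n);C=cloud(d,p);Q=(C-O)@B*1000
        m=(d>0)&(Q[...,2]>150)&(Q[...,2]<172)&(Q[...,0]<-31)&(Q[...,0]>-130)&(abs(Q[...,1])<90)
        P=Q[m]; e=[]
        for y in np.arange(-40,41,8):
            k=P[abs(P[:,1]-y)<4]
            if len(k): e.append((y,k[:,0].min()))
        e=np.array(e); print(n,'left edge',np.round(np.polyfit(*e.T,1),3),'y range',np.percentile(P[:,1],[1,99]),np.round(e[:,1]))
E
python3 -c "
from h import *
where();block()"
```

```text
t 5.05 tip board [-82.2   0.4  34.5] zdir [ 0.604  0.001 -0.797] ydir [-0.  1.  0.] F board [-12.1  -1.7   4.9] q [ 0.39  0.5   1.54 -0.63  1.37  0.52] open 0.06
top left edge [-4.0000e-03 -7.2629e+01] y range [-82.85418527  82.37673659] [-73. -73. -72. -72. -73. -73. -73. -72. -72. -74. -73.]
scene left edge [-3.0000e-03 -7.3159e+01] y range [-85.16540066  84.28011471] [-73. -73. -73. -74. -74. -73. -73. -72. -74. -74. -73.]
```

Call:
servo_tool(
  increments=[
    {"slide":[-0.8,0,0.6],"dr":[0,0,0],"jaw":0.35},
    {"slide":[-1.2,0,0.9],"dr":[0,0,0],"jaw":0.35},
    {"slide":[-1.2,0,0.9],"dr":[0,0,0],"jaw":0.35},
  ],
)

```text
t: 5.45
tool_pos: [0.5863, 0.1741, 0.1829]
orientation: [1.764, 1.914, -0.591]
force: [-5.2, 17.5, 6.3]
opening: 0.0604
gripper_force: 8.8
```

```bash
python3 -c "
from h import *
where()"
```

```text
t 5.45 tip board [-82.    0.4  34.5] zdir [ 0.603  0.001 -0.798] ydir [-0.001  1.     0.001] F board [-17.8  -3.8   6.3] q [ 0.39  0.5   1.54 -0.63  1.37  0.52] open 0.06
```

Pushing harder raises the force but gives no motion, so the foot is seated square on the strip. I'll back off and rise for the high push.

Call:
servo_tool(
  increments=[
    {"slide":[8,0,-6],"dr":[0,0,0],"jaw":0.35},
    {"slide":[32,0,-24],"dr":[0,0,0],"jaw":0.35},
    {"slide":[40,0,-30],"dr":[0,0,0],"jaw":0.35},
    {"slide":[40,0,-30],"dr":[0,0,0],"jaw":0.35},
    {"slide":[10,0,-70],"dr":[0,0,0],"jaw":0.35},
    {"slide":[-21,0,-110],"dr":[0,0,0],"jaw":0.35},
    {"slide":[-21,0,-110],"dr":[0,0,0],"jaw":0.35},
    {"slide":[-21,0,-110],"dr":[0,0,0],"jaw":0.35},
  ],
)

```text
t: 6.25
tool_pos: [0.5831, 0.2209, 0.2842]
orientation: [1.765, 1.909, -0.592]
force: [-0.1, 0.0, 0.8]
opening: 0.0605
gripper_force: 0.0
```

```bash
python3 -c "
from h import *
where(); block(); inc([-120,0,136],.98);inc([-82,0,136],.98);inc([-20,0,136],.98)"
```

```text
t 6.25 tip board [-128.4    1.   136.1] zdir [ 0.605  0.001 -0.796] ydir [0.002 1.    0.002] F board [-0.  -0.1  0.8] q [ 0.45  0.42  1.44 -0.6   1.55  0.47] open 0.061
top left edge [ 6.0000e-03 -9.3067e+01] y range [-48.27424682  49.97663899] [-130. -129.  -72.  -71.  -74.  -73.  -73.  -72.  -72. -128. -130.]
scene left edge [-1.0000e-03 -9.3916e+01] y range [-47.20055445  50.80970248] [-130. -130.  -73.  -74.  -74.  -74.  -73.  -73.  -74. -130. -130.]
slide [51.7  0.4 12.4] dr [-0.0034 -0.3284  0.0013] tcp [0.58  0.254 0.24 ]
slide [21.5  0.4 35.4] dr [-0.0034 -0.3284  0.0013] tcp [0.583 0.216 0.24 ]
slide [-27.8   0.5  73. ] dr [-0.0034 -0.3284  0.0013] tcp [0.588 0.154 0.24 ]
```

Call:
servo_tool(
  increments=[
    {"slide":[52,0,12],"dr":[0,-0.328,0],"jaw":0.35},
    {"slide":[52,0,12],"dr":[0,-0.328,0],"jaw":0.35},
    {"slide":[52,0,12],"dr":[0,-0.328,0],"jaw":0.35},
    {"slide":[52,0,12],"dr":[0,-0.328,0],"jaw":0.35},
    {"slide":[52,0,12],"dr":[0,-0.328,0],"jaw":0.35},
  ],
)

```text
t: 6.85
tool_pos: [0.5799, 0.255, 0.2414]
orientation: [1.556, 1.686, -0.827]
force: [0.6, 0.5, 0.6]
opening: 0.0602
gripper_force: 0.0
```

```bash
python3 -c "
from h import *
where(); [inc([x,0,136],.98) for x in (-85,-70,-50,-30,-20,-10)]"
```

```text
t 6.85 tip board [-1.213e+02  1.000e-01  1.371e+02] zdir [ 0.828 -0.002 -0.561] ydir [ 0.001  1.    -0.001] F board [-0.4  0.7  0.6] q [ 0.56  0.62  1.35 -0.84  1.71  0.6 ] open 0.06
slide [-18.6  -0.4  30.7] dr [-0.0018 -0.0044  0.0001] tcp [0.582 0.219 0.24 ]
slide [-27.   -0.4  43.1] dr [-0.0018 -0.0044  0.0001] tcp [0.584 0.204 0.24 ]
slide [-38.2  -0.4  59.7] dr [-0.0018 -0.0044  0.0001] tcp [0.585 0.184 0.24 ]
slide [-49.4  -0.3  76.2] dr [-0.0018 -0.0044  0.0001] tcp [0.587 0.164 0.24 ]
slide [-55.   -0.3  84.5] dr [-0.0018 -0.0044  0.0001] tcp [0.588 0.154 0.24 ]
slide [-60.7  -0.3  92.8] dr [-0.0018 -0.0044  0.0001] tcp [0.588 0.145 0.24 ]
```

Call:
servo_tool(
  increments=[
    {"slide":[-10,0,17],"dr":[0,0,0],"jaw":0.35},
    {"slide":[-18.5,0,30.5],"dr":[0,0,0],"jaw":0.35},
    {"slide":[-21,0,34.5],"dr":[0,0,0],"jaw":0.35},
    {"slide":[-24,0,38.5],"dr":[0,0,0],"jaw":0.35},
    {"slide":[-27,0,43],"dr":[0,0,0],"jaw":0.35},
    {"slide":[-30,0,47.5],"dr":[0,0,0],"jaw":0.35},
    {"slide":[-33,0,51.5],"dr":[0,0,0],"jaw":0.35},
    {"slide":[-35.5,0,55.5],"dr":[0,0,0],"jaw":0.35},
    {"slide":[-38,0,59.5],"dr":[0,0,0],"jaw":0.35},
  ],
)

```text
t: 7.75
tool_pos: [0.5852, 0.1849, 0.2393]
orientation: [1.553, 1.685, -0.829]
force: [-0.2, 2.2, 3.3]
opening: 0.0601
gripper_force: 1.6
```

```bash
python3 -c "
from h import *
where(); snap('top'); im,d,p=snap('scene'); cv2.imwrite('pics/s3.png',cv2.resize(im[110:300,220:420],None,fx=3,fy=3)[:,:,::-1])
inc([-35,0,136],.98);inc([-20,0,136],.98);inc([-10,0,136],.98)"
```

```text
t 7.75 tip board [-50.6  -0.3 135.6] zdir [ 0.83  -0.002 -0.558] ydir [ 0.001  1.    -0.002] F board [-2.2 -0.   3.3] q [ 0.46  0.54  1.47 -0.88  1.62  0.57] open 0.06
slide [-8.9  0.1 12.1] dr [-0.0025 -0.0008  0.001 ] tcp [0.586 0.169 0.24 ]
slide [-17.3   0.1  24.6] dr [-0.0025 -0.0008  0.001 ] tcp [0.588 0.154 0.24 ]
slide [-22.9   0.2  32.9] dr [-0.0025 -0.0008  0.001 ] tcp [0.588 0.145 0.24 ]
```

View pics/s3.png

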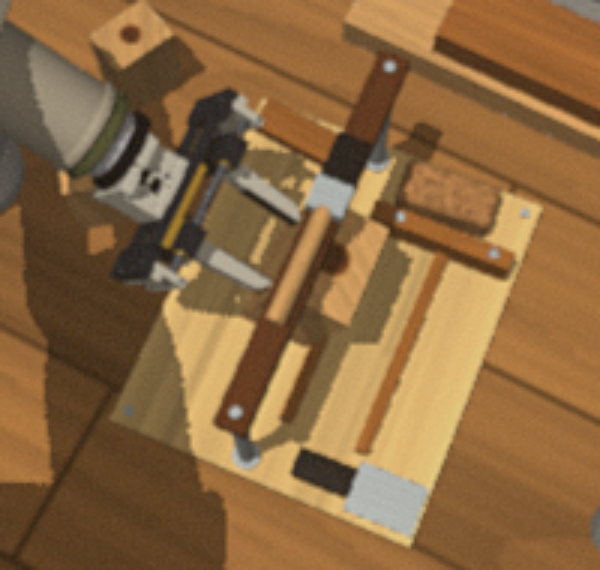

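The block is tipping under the rail, with its top visible at crop (350,270) to the right of the rail. The finger tips are at the rail's left edge, near (270,285).

Call:
servo_tool(
  increments=[
    {"slide":[-2,0,3.5],"dr":[0,0,0],"jaw":0.35},
    {"slide":[-4.5,0,7],"dr":[0,0,0],"jaw":0.35},
    {"slide":[-7,0,10.5],"dr":[0,0,0],"jaw":0.35},
    {"slide":[-9.5,0,14],"dr":[0,0,0],"jaw":0.35},
    {"slide":[-12,0,17.5],"dr":[0,0,0],"jaw":0.35},
    {"slide":[-14.5,0,21],"dr":[0,0,0],"jaw":0.35},
    {"slide":[-17,0,24.5],"dr":[0,0,0],"jaw":0.35},
    {"slide":[-17,0,24.5],"dr":[0,0,0],"jaw":0.35},
    {"slide":[-17,0,24.5],"dr":[0,0,0],"jaw":0.35},
  ],
)

```text
t: 8.75
tool_pos: [0.5875, 0.1553, 0.2397]
orientation: [1.554, 1.685, -0.83]
force: [0.5, 0.1, -0.1]
opening: 0.0602
gripper_force: 0.0
```

```bash
cat >> h.py <<'E'
def lying():
    for n in('top','scene'):
        im,d,p=snap(n);C=cloud(d,p);Q=(C-O)@B*1000
        m=(d>0)&(Q[...,2]>91)&(Q[...,2]<107)&(Q[...,0]>-45)&(Q[...,0]<150)&(abs(Q[...,1])<130)
        k,l,st,c=cv2.connectedComponentsWithStats(m.astype(np.uint8),connectivity=4)
        if k<2: print(n,'none'); continue
        i=1+np.argmax(st[1:,4]); P=Q[l==i]
        r=cv2.minAreaRect(P[:,:2].astype(np.float32))
        print(n,st[i,4],'rect c',np.round(r[0],1),'sz',np.round(r[1],1),'ang',round(r[2],2),'z',np.median(P[:,2]),'min',P.min(0),'max',P.max(0))
E
python3 -c "
from h import *
where(); lying(); inc([-110,0,136],.98);inc([-190,0,300],.3)"
```

```text
t 8.75 tip board [-20.9  -0.5 135.9] zdir [ 0.83  -0.002 -0.558] ydir [ 0.001  1.    -0.002] F board [-0.   0.5 -0.1] q [ 0.42  0.51  1.51 -0.9   1.58  0.55] open 0.06
top 95 rect c [-37.2   2.2] sz [13.7 61.2] ang 0.21 z 96.47483337499655 min [-44.06239891 -28.37502822  91.2419838 ] max [-30.23274125  32.74387283 105.66689311]
scene 28 rect c [ 64.5 -47.2] sz [53.9  2.1] ang 0.25 z 99.08464417458725 min [ 37.55855362 -48.19091516  91.35053488] max [ 91.47237359 -46.03930405 106.35726393]
slide [ 49.7  -0.  -73.7] dr [-0.0016 -0.0011  0.0009] tcp [0.58  0.244 0.24 ]
slide [-158.7   -0.4 -190.4] dr [-1.800e-03  6.789e-01  3.000e-04] tcp [0.582 0.225 0.478]
```

Call:
servo_tool(
  increments=[
    {"slide":[25,0,-37],"dr":[0,0,0],"jaw":0.35},
    {"slide":[50,0,-74],"dr":[0,0,0],"jaw":0.35},
    {"slide":[50,0,-74],"dr":[0,0,0],"jaw":0.35},
    {"slide":[50,0,-74],"dr":[0,0,0],"jaw":0.35},
  ],
)

```text
t: 9.25
tool_pos: [0.5802, 0.2457, 0.2394]
orientation: [1.551, 1.686, -0.828]
force: [0.3, -0.5, 0.1]
opening: 0.0605
gripper_force: 0.0
```

```bash
python3 -c "
from h import *
where(); lying(); 
im,d,p=load('top'); cv2.imwrite('pics/t4.png',cv2.resize(im[100:280,250:400],None,fx=3.3,fy=3.3)[:,:,::-1])
inc([-190,0,310],.0)"
```

```text
t 9.25 tip board [-111.6    0.   135.7] zdir [ 0.83   0.    -0.558] ydir [-0.001  1.    -0.001] F board [0.5 0.2 0.1] q [ 0.55  0.61  1.37 -0.84  1.69  0.59] open 0.061
top 1613 rect c [58.3  1.5] sz [110.2 100.6] ang 0.17 z 99.02938463861729 min [  3.20115627 -48.81615937  91.27993628] max [113.40463788  51.8623581  106.77276155]
scene 1516 rect c [52.   2.3] sz [101.6 127.1] ang 89.49 z 97.67544383464613 min [-11.54300218 -48.594396    91.07307167] max [115.13727791  53.49694105 104.98877241]
slide [-254.4   -0.4  -81.4] dr [-0.0022  0.9795  0.    ] tcp [0.586 0.17  0.496]
```

View pics/t4.png

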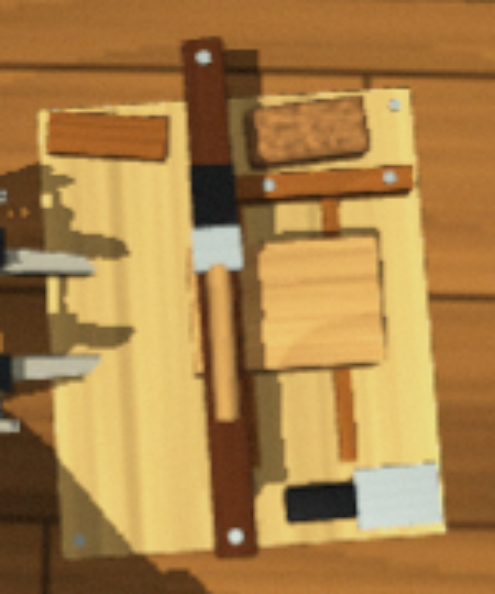

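The block lies square across both strips: its top is at crop (260-380, 238-368) and its far end at board x of about 114. The fence is at (325,183), about 43 mm away, and nothing else has moved. Next I'll rise and cross over the rail.

Call:
servo_tool(
  increments=[
    {"slide":[-60,0,-50],"dr":[0,0.1,0],"jaw":1},
    {"slide":[-160,0,-81],"dr":[0,0.5,0],"jaw":1},
    {"slide":[-160,0,-81],"dr":[0,0.5,0],"jaw":1},
    {"slide":[-254,0,-81],"dr":[0,0.98,0],"jaw":1},
    {"slide":[-254,0,-81],"dr":[0,0.98,0],"jaw":1},
    {"slide":[-254,0,-81],"dr":[0,0.98,0],"jaw":1},
    {"slide":[-254,0,-81],"dr":[0,0.98,0],"jaw":1},
    {"slide":[-254,0,-81],"dr":[0,0.98,0],"jaw":1},
    {"slide":[-254,0,-81],"dr":[0,0.98,0],"jaw":1},
    {"slide":[-254,0,-81],"dr":[0,0.98,0],"jaw":1},
  ],
)

```text
t: 10.35
tool_pos: [0.5865, 0.1702, 0.494]
orientation: [-2.13, -2.308, 0.008]
force: [0.3, -0.1, -0.3]
opening: 0.0005
gripper_force: 0.0
```

```bash
python3 -c "
from h import *
where(); inc([45,-110,310],-.25); inc([45,-110,150],-.25);inc([43,-110,53],-.25)"
```

```text
t 10.35 tip board [-189.7   -0.6  308. ] zdir [ 0.003 -0.004 -1.   ] ydir [ 0.001  1.    -0.004] F board [ 0.1  0.2 -0.3] q [ 0.2   0.14  1.31 -0.    1.69  0.12] open 0.001
slide [-281.3 -109.9    5. ] dr [-0.0041  0.2527 -0.0014] tcp [ 0.5   -0.119  0.49 ]
slide [-280.9 -109.2  164.9] dr [-0.0041  0.2527 -0.0014] tcp [ 0.5   -0.119  0.33 ]
slide [-278.6 -108.8  261.9] dr [-0.0041  0.2527 -0.0014] tcp [ 0.499 -0.117  0.233]
```

Call:
servo_tool(
  increments=[
    {"slide":[-281,-110,0],"dr":[-0.004,0.253,0],"jaw":1},
    {"slide":[-281,-110,0],"dr":[-0.004,0.253,0],"jaw":1},
    {"slide":[-281,-110,0],"dr":[-0.004,0.253,0],"jaw":1},
    {"slide":[-281,-110,0],"dr":[-0.004,0.253,0],"jaw":1},
    {"slide":[-281,-110,0],"dr":[-0.004,0.253,0],"jaw":1},
    {"slide":[-281,-110,0],"dr":[-0.004,0.253,0],"jaw":1},
    {"slide":[-281,-110,0],"dr":[-0.004,0.253,0],"jaw":1},
    {"slide":[-281,-110,0],"dr":[-0.004,0.253,0],"jaw":1},
    {"slide":[-281,-110,0],"dr":[-0.004,0.253,0],"jaw":1},
    {"slide":[-281,-110,80],"dr":[-0.004,0.253,0],"jaw":1},
    {"slide":[-281,-110,165],"dr":[-0.004,0.253,0],"jaw":1},
    {"slide":[-281,-110,165],"dr":[-0.004,0.253,0],"jaw":1},
    {"slide":[-281,-110,165],"dr":[-0.004,0.253,0],"jaw":1},
    {"slide":[-281,-110,165],"dr":[-0.004,0.253,0],"jaw":1},
  ],
)

```text
t: 11.75
tool_pos: [0.4989, -0.1167, 0.3281]
orientation: [-1.992, -2.163, -0.254]
force: [-0.3, -0.1, 0.3]
opening: 0.0007
gripper_force: 0.0
```

```bash
python3 -c "
from h import *
where(); inc([43,-110,53],-.25);inc([43,-72,53],-.25);inc([43,-24,53],-.25)
im,d,p=snap('scene'); cv2.imwrite('pics/s5.png',cv2.resize(im[100:320,200:440],None,fx=2.5,fy=2.5)[:,:,::-1])"
```

```text
t 11.75 tip board [  41.4 -111.   148.2] zdir [-0.254 -0.003 -0.967] ydir [-0.001  1.    -0.003] F board [ 0.1 -0.3  0.3] q [-0.41 -0.    1.78  0.22  1.49 -0.53] open 0.001
slide [-24.5   0.7  91.7] dr [-0.0028 -0.0066  0.0004] tcp [ 0.499 -0.117  0.233]
slide [-24.5  38.7  91.6] dr [-0.0028 -0.0066  0.0004] tcp [ 0.537 -0.114  0.233]
slide [-24.5  86.7  91.5] dr [-0.0028 -0.0066  0.0004] tcp [ 0.585 -0.11   0.233]
```

View pics/s5.png

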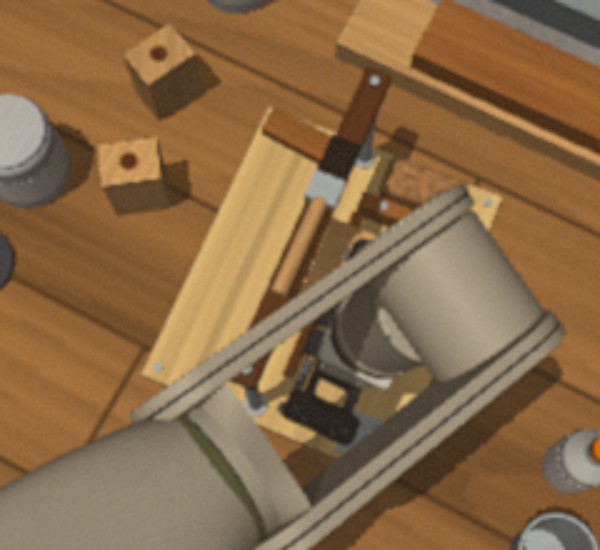

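The tool is down on the -y side of the block. The arm's forearm passes over the near end of the rail at crop (250,380), so I'll check its height there before lowering.

```bash
python3 -c "
from h import *
for n in('top','scene'):
    im,d,p=snap(n) if n=='top' else load(n)
    Q=(cloud(d,p)-O)@B*1000
    for y in range(-330,60,30):
        m=(d>0)&(Q[...,2]>250)&(abs(Q[...,1]-y)<15)
        row=[]
        for x in range(-120,160,30):
            k=m&(abs(Q[...,0]-x)<15)
            row.append((int(Q[...,2][k].max()),int(Q[...,2][k].min())) if k.sum()>2 else '-')
        print(n,y,row)
"
```

```text
top -330 ['-', '-', (639, 567), (644, 561), (641, 625), (639, 619), (630, 597), (597, 563), (585, 582), '-']
top -300 ['-', '-', '-', (629, 560), (629, 589), (628, 599), (620, 588), (598, 496), (589, 579), '-']
top -270 ['-', '-', '-', (598, 532), (614, 562), (615, 588), (610, 593), (597, 491), (589, 522), (578, 573)]
top -240 ['-', '-', '-', (555, 526), (614, 521), (613, 599), '-', (505, 491), (580, 482), (578, 564)]
top -210 ['-', '-', '-', '-', (599, 514), (610, 264), (601, 597), '-', (561, 477), (575, 489)]
top -180 ['-', '-', '-', '-', (528, 510), (603, 250), (601, 271), '-', (481, 474), (568, 468)]
top -150 ['-', '-', '-', '-', '-', (581, 251), (597, 259), (590, 472), (555, 427), (557, 515)]
top -120 ['-', '-', '-', '-', '-', (507, 250), (590, 256), (589, 534), (571, 544), (565, 551)]
top -90 ['-', '-', '-', '-', '-', (267, 250), (557, 251), (584, 372), (578, 557), (566, 531)]
top -60 ['-', '-', '-', '-', '-', (259, 250), (500, 263), (578, 253), (576, 535), (556, 529)]
top -30 ['-', '-', '-', '-', '-', (287, 253), (284, 270), (531, 261), (554, 263), '-']
top 0 ['-', '-', '-', '
[... 574 characters left out ...]
, (272, 254), (552, 256), (570, 492)]
scene -180 ['-', '-', '-', '-', '-', (600, 252), (597, 266), (272, 257), (479, 257), (563, 467)]
scene -150 ['-', '-', '-', '-', '-', (262, 250), (593, 250), (587, 257), (551, 299), (553, 422)]
scene -120 ['-', '-', '-', '-', '-', (263, 250), (586, 255), (585, 409), (567, 542), (560, 548)]
scene -90 ['-', '-', '-', '-', '-', (263, 254), (556, 255), (580, 504), (574, 515), (561, 535)]
scene -60 ['-', '-', '-', '-', '-', '-', '-', (574, 547), (572, 502), (553, 529)]
scene -30 ['-', '-', '-', '-', '-', (280, 252), (278, 273), '-', '-', '-']
scene 0 ['-', '-', '-', '-', '-', '-', '-', '-', '-', '-']
scene 30 ['-', '-', '-', '-', '-', '-', '-', '-', '-', '-']
```

Forearm underside is well above the rail even after a 95 mm drop, so I'll descend and approach the block's side.

Call:
servo_tool(
  increments=[
    {"slide":[-12,0,45],"dr":[0,0,0],"jaw":1},
    {"slide":[-24,0,91],"dr":[0,0,0],"jaw":1},
    {"slide":[-24,0,91],"dr":[0,0,0],"jaw":1},
    {"slide":[-24,0,91],"dr":[0,0,0],"jaw":1},
    {"slide":[-24,20,91],"dr":[0,0,0],"jaw":1},
    {"slide":[-24,32,91],"dr":[0,0,0],"jaw":1},
    {"slide":[-24,37,91],"dr":[0,0,0],"jaw":1},
    {"slide":[-24,42,91],"dr":[0,0,0],"jaw":1},
    {"slide":[-24,47,91],"dr":[0,0,0],"jaw":1},
    {"slide":[-24,52,91],"dr":[0,0,0],"jaw":1},
    {"slide":[-24,56,91],"dr":[0,0,0],"jaw":1},
    {"slide":[-24,60,91],"dr":[0,0,0],"jaw":1},
  ],
)

```text
t: 13.05
tool_pos: [0.5592, -0.1142, 0.2371]
orientation: [-1.997, -2.164, -0.256]
force: [-6.1, -1.1, 4.1]
opening: 0.0004
gripper_force: 3.2
```

```bash
python3 -c "
from h import *
where(); lying()"
```

```text
t 13.05 tip board [ 44.2 -50.   57. ] zdir [-0.251  0.001 -0.968] ydir [0.001 1.    0.001] F board [ 0.6 -6.2  4.1] q [-0.37  0.24  1.69  0.24  1.33 -0.52] open 0.0
top 650 rect c [56.8 15.1] sz [109.5 100.4] ang 1.48 z 99.03142804947569 min [  3.14955033 -36.20706007  91.42761109] max [110.60259478  66.23480548 106.4547735 ]
scene 275 rect c [11.3 21.5] sz [44.8 89.7] ang 0.08 z 97.6118764862608 min [-11.12234056 -23.34054443  91.17206459] max [ 33.64954787  66.39660743 103.26742417]
```

Call:
servo_tool(
  increments=[
    {"slide":[0,4,0],"dr":[0,0,0],"jaw":1},
    {"slide":[0,8,0],"dr":[0,0,0],"jaw":1},
    {"slide":[0,12,0],"dr":[0,0,0],"jaw":1},
    {"slide":[0,16,0],"dr":[0,0,0],"jaw":1},
    {"slide":[0,19,0],"dr":[0,0,0],"jaw":1},
    {"slide":[0,22,0],"dr":[0,0,0],"jaw":1},
    {"slide":[0,24,0],"dr":[0,0,0],"jaw":1},
    {"slide":[0,26,0],"dr":[0,0,0],"jaw":1},
    {"slide":[0,26,0],"dr":[0,0,0],"jaw":1},
  ],
)

```text
t: 14.05
tool_pos: [0.5853, -0.112, 0.2367]
orientation: [-1.997, -2.164, -0.257]
force: [-3.9, -0.7, 3.2]
opening: 0.0003
gripper_force: 2.2
```

```bash
python3 -c "
from h import *
where()"
```

```text
t 14.05 tip board [ 44.2 -23.6  56.7] zdir [-0.251  0.002 -0.968] ydir [0.001 1.    0.002] F board [ 0.4 -4.   3.2] q [-0.35  0.3   1.62  0.24  1.33 -0.5 ] open 0.0
```

Just short of the fence, so I'll press on gently.

Call:
servo_tool(
  increments=[
    {"slide":[0,1,0],"dr":[0,0,0],"jaw":1},
    {"slide":[0,2,0],"dr":[0,0,0],"jaw":1},
    {"slide":[0,3,0],"dr":[0,0,0],"jaw":1},
    {"slide":[0,4,0],"dr":[0,0,0],"jaw":1},
    {"slide":[0,4,0],"dr":[0,0,0],"jaw":1},
  ],
)

```text
t: 14.55
tool_pos: [0.5875, -0.1108, 0.2364]
orientation: [-1.992, -2.161, -0.253]
force: [-18.4, 2.2, 12.4]
opening: 0.0005
gripper_force: 9.4
```

```bash
python3 -c "
from h import *
where()"
```

```text
t 14.55 tip board [ 42.6 -22.4  56.5] zdir [-0.254 -0.004 -0.967] ydir [-0.001  1.    -0.004] F board [ -3.7 -18.2  12.4] q [-0.35  0.31  1.61  0.24  1.34 -0.5 ] open 0.0
```

Call:
servo_tool(
  increments=[
    {"slide":[0,-3,0],"dr":[0,0,0],"jaw":1},
    {"slide":[0,-20,0],"dr":[0,0,0],"jaw":1},
    {"slide":[0,-50,0],"dr":[0,0,0],"jaw":1},
    {"slide":[0,-70,0],"dr":[0,0,0],"jaw":1},
    {"slide":[0,-70,0],"dr":[0,0,0],"jaw":1},
    {"slide":[0,-70,-50],"dr":[0,0,0],"jaw":1},
    {"slide":[0,-70,-100],"dr":[0,0,0],"jaw":1},
    {"slide":[0,-70,-150],"dr":[0,0,0],"jaw":1},
    {"slide":[0,-70,-200],"dr":[0,0,0],"jaw":1},
    {"slide":[0,-70,-240],"dr":[0,0,0],"jaw":1},
    {"slide":[-50,-70,-240],"dr":[0,0,0],"jaw":1},
    {"slide":[-100,-110,-240],"dr":[0,0,0],"jaw":1},
    {"slide":[-150,-150,-240],"dr":[0,0,0],"jaw":1},
    {"slide":[-200,-190,-240],"dr":[0,0,0],"jaw":1},
    {"slide":[-250,-230,-240],"dr":[0,0,0],"jaw":1},
    {"slide":[-250,-230,-240],"dr":[0,0,0],"jaw":1},
    {"slide":[-250,-230,-240],"dr":[0,0,0],"jaw":1},
  ],
)

```text
t: 16.25
tool_pos: [0.3811, -0.4353, 0.4039]
orientation: [-2.003, -2.159, -0.257]
force: [0.8, 1.1, -0.6]
opening: 0.0003
gripper_force: 0.0
```

```bash
python3 -c "
from h import *
where(); lying()
im,d,p=load('top'); cv2.imwrite('pics/t6.png',cv2.resize(im[100:280,250:400],None,fx=3.3,fy=3.3)[:,:,::-1])
for n in('top','scene'):
    im,d,p=load(n);Q=(cloud(d,p)-O)@B*1000
    m=(abs(Q[...,2]-99)<6)&(d>0)&(Q[...,0]>5)&(Q[...,0]<112)&(Q[...,1]<110)&(Q[...,1]>-30);P=Q[m]
    xs=np.arange(12,106,8)
    hi=[P[abs(P[:,0]-x)<4][:,1].max() for x in xs]; lo=[P[abs(P[:,0]-x)<4][:,1].min() for x in xs]
    f=(abs(Q[...,2]-52)<4)&(d>0)&(Q[...,1]>80)&(Q[...,1]<125)&(Q[...,0]>115)&(Q[...,0]<150)
    print(n,np.polyfit(xs,hi,1),np.polyfit(xs,lo,1),'fence y',np.percentile(Q[f][:,1],[2,98]))
"
```

```text
t 16.25 tip board [ 350.  -253.2  223.9] zdir [-0.251  0.003 -0.968] ydir [0.006 1.    0.001] F board [-1.   0.9 -0.6] q [-0.98  0.18  1.45  0.13  1.74 -1.05] open 0.0
top 1539 rect c [55.8 42.9] sz [107.3 101.1] ang 1.91 z 99.04026244182285 min [ 3.13181598 -9.37301812 91.40960035] max [110.06683853  95.04123851 106.79598279]
scene 1435 rect c [49.2 43.4] sz [124.9 101. ] ang 2.55 z 97.82707308128776 min [-11.23303008  -9.73508179  91.14001367] max [112.84085958  95.6464813  105.01796983]
top [5.27106446e-02 8.88939832e+01] [ 0.03475553 -8.78538725] fence y [ 95.18063526 114.15213873]
scene [3.62154358e-02 9.09182928e+01] [ 0.04588307 -8.68987814] fence y [ 94.88268571 115.15422195]
```

View pics/t6.png

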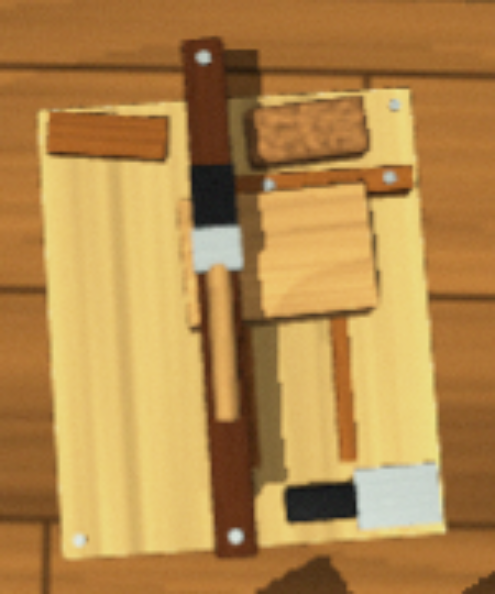

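The block's far corner touches the fence, but the block is yawed by about 2°, leaving the end nearest the rail about 5 mm short at crop (250,195). I'll push again nearer that end.

```bash
python3 -c "
from h import *
inc([60,-80,260],-.35); inc([13,-80,160],-.35);inc([13,-80,59],-.35);inc([13,-34,59],-.35)"
```

```text
slide [269.8 170.1  40. ] dr [ 0.0041  0.0958 -0.0032] tcp [ 0.532 -0.149  0.435]
slide [290.1 169.6 148.6] dr [ 0.0041  0.0958 -0.0032] tcp [ 0.528 -0.102  0.335]
slide [264.7 169.3 246.3] dr [ 0.0041  0.0958 -0.0032] tcp [ 0.528 -0.102  0.234]
slide [264.9 215.3 246.5] dr [ 0.0041  0.0958 -0.0032] tcp [ 0.574 -0.099  0.234]
```

Call:
servo_tool(
  increments=[
    {"slide":[270,170,40],"dr":[0,0.096,0],"jaw":1},
    {"slide":[270,170,40],"dr":[0,0.096,0],"jaw":1},
    {"slide":[270,170,40],"dr":[0,0.096,0],"jaw":1},
    {"slide":[270,170,40],"dr":[0,0.096,0],"jaw":1},
    {"slide":[270,170,40],"dr":[0,0.096,0],"jaw":1},
    {"slide":[270,170,40],"dr":[0,0.096,0],"jaw":1},
    {"slide":[270,170,40],"dr":[0,0.096,0],"jaw":1},
    {"slide":[270,170,40],"dr":[0,0.096,0],"jaw":1},
    {"slide":[290,170,148],"dr":[0,0.096,0],"jaw":1},
    {"slide":[290,170,148],"dr":[0,0.096,0],"jaw":1},
    {"slide":[290,170,148],"dr":[0,0.096,0],"jaw":1},
    {"slide":[290,170,148],"dr":[0,0.096,0],"jaw":1},
    {"slide":[265,170,246],"dr":[0,0.096,0],"jaw":1},
    {"slide":[265,170,246],"dr":[0,0.096,0],"jaw":1},
    {"slide":[265,170,246],"dr":[0,0.096,0],"jaw":1},
    {"slide":[265,170,246],"dr":[0,0.096,0],"jaw":1},
  ],
)

```text
t: 17.95
tool_pos: [0.5291, -0.1014, 0.2365]
orientation: [-1.944, -2.106, -0.347]
force: [0.5, -0.0, 1.1]
opening: 0.0005
gripper_force: 0.0
```

```bash
python3 -c "
from h import *
where();inc([13,-30,59],-.35)"
```

```text
t 17.95 tip board [ 12.  -78.4  61.8] zdir [-0.343  0.004 -0.939] ydir [0.002 1.    0.003] F board [0.1 0.5 1.1] q [-0.39  0.18  1.77  0.32  1.36 -0.57] open 0.001
slide [-1.8 49.1  2.4] dr [ 0.0037 -0.0002 -0.001 ] tcp [ 0.578 -0.098  0.234]
```

Call:
servo_tool(
  increments=[
    {"slide":[0,30,0],"dr":[0,0,0],"jaw":1},
    {"slide":[0,44,0],"dr":[0,0,0],"jaw":1},
    {"slide":[0,48,0],"dr":[0,0,0],"jaw":1},
    {"slide":[0,51,0],"dr":[0,0,0],"jaw":1},
    {"slide":[0,53,0],"dr":[0,0,0],"jaw":1},
    {"slide":[0,55,0],"dr":[0,0,0],"jaw":1},
    {"slide":[0,56,0],"dr":[0,0,0],"jaw":1},
    {"slide":[0,57,0],"dr":[0,0,0],"jaw":1},
    {"slide":[0,58,0],"dr":[0,0,0],"jaw":1},
    {"slide":[0,58,0],"dr":[0,0,0],"jaw":1},
  ],
)

```text
t: 18.95
tool_pos: [0.5853, -0.0956, 0.2344]
orientation: [-1.942, -2.105, -0.344]
force: [-5.9, 0.3, 5.0]
opening: 0.0005
gripper_force: 3.3
```

```bash
python3 -c "
from h import *
where()"
```

```text
t 18.95 tip board [ 10.7 -22.6  59.8] zdir [-0.344  0.    -0.939] ydir [ 0.001  1.    -0.   ] F board [-0.8 -5.9  5. ] q [-0.35  0.32  1.62  0.32  1.37 -0.52] open 0.001
```

Call:
servo_tool(
  increments=[
    {"slide":[0,1,0],"dr":[0,0,0],"jaw":1},
    {"slide":[0,2,0],"dr":[0,0,0],"jaw":1},
    {"slide":[0,3,0],"dr":[0,0,0],"jaw":1},
    {"slide":[0,4,0],"dr":[0,0,0],"jaw":1},
    {"slide":[0,4,0],"dr":[0,0,0],"jaw":1},
  ],
)

```text
t: 19.45
tool_pos: [0.5882, -0.0946, 0.2342]
orientation: [-1.938, -2.102, -0.342]
force: [-16.4, 1.7, 11.6]
opening: 0.0004
gripper_force: 8.5
```

```bash
python3 -c "
from h import *
where()"
```

```text
t 19.45 tip board [  9.4 -20.4  59.7] zdir [-0.346 -0.004 -0.938] ydir [-0.001  1.    -0.004] F board [ -3.  -16.2  11.6] q [-0.35  0.33  1.61  0.33  1.37 -0.52] open 0.0
```

Call:
servo_tool(
  increments=[
    {"slide":[0,1,0],"dr":[0,0,0],"jaw":1},
    {"slide":[0,2,0],"dr":[0,0,0],"jaw":1},
    {"slide":[0,2,0],"dr":[0,0,0],"jaw":1},
  ],
)

```text
t: 19.75
tool_pos: [0.5889, -0.0946, 0.2342]
orientation: [-1.935, -2.101, -0.338]
force: [-28.7, 0.9, 20.0]
opening: 0.0001
gripper_force: 14.8
```

```bash
python3 -c "
from h import *
where()
for n in('top','scene'):
    im,d,p=snap(n);Q=(cloud(d,p)-O)@B*1000
    m=(abs(Q[...,2]-99)<5)&(d>0)&(Q[...,0]>5)&(Q[...,0]<112)&(Q[...,1]<110)&(Q[...,1]>30);P=Q[m]
    xs=np.arange(12,106,8); e=[(x,P[abs(P[:,0]-x)<4][:,1].max()) for x in xs if (abs(P[:,0]-x)<4).any()]
    print(n,np.round(e,1).tolist())
"
```

```text
t 19.75 tip board [  9.4 -20.5  59.7] zdir [-0.347 -0.008 -0.938] ydir [-0.002  1.    -0.008] F board [ -3.2 -28.5  20. ] q [-0.35  0.33  1.6   0.32  1.38 -0.52] open 0.0
top [[12.0, 91.9], [20.0, 94.8], [28.0, 94.1], [36.0, 93.6], [44.0, 92.8], [52.0, 92.1], [60.0, 94.5], [68.0, 94.2], [76.0, 93.1], [84.0, 92.9], [92.0, 92.5], [100.0, 94.1]]
scene [[12.0, 73.1], [20.0, 73.7]]
```

Stalled at 28 N, and the block's edge is now parallel to the fence. I'll retract and verify.

Call:
servo_tool(
  increments=[
    {"slide":[0,-3,0],"dr":[0,0,0],"jaw":1},
    {"slide":[0,-8,0],"dr":[0,0,0],"jaw":1},
    {"slide":[0,-30,0],"dr":[0,0,0],"jaw":1},
    {"slide":[0,-70,0],"dr":[0,0,0],"jaw":1},
    {"slide":[0,-70,0],"dr":[0,0,0],"jaw":1},
    {"slide":[0,-70,-50],"dr":[0,0,0],"jaw":1},
    {"slide":[0,-70,-100],"dr":[0,0,0],"jaw":1},
    {"slide":[-20,-70,-150],"dr":[0,0,0],"jaw":1},
    {"slide":[-40,-70,-200],"dr":[0,0,0],"jaw":1},
    {"slide":[-80,-70,-240],"dr":[0,0,0],"jaw":1},
    {"slide":[-100,-110,-240],"dr":[0,0,0],"jaw":1},
    {"slide":[-150,-150,-240],"dr":[0,0,0],"jaw":1},
    {"slide":[-200,-190,-240],"dr":[0,0,0],"jaw":1},
    {"slide":[-250,-230,-240],"dr":[0,0,0],"jaw":1},
    {"slide":[-270,-230,-240],"dr":[0,0,0],"jaw":1},
    {"slide":[-270,-230,-240],"dr":[0,0,0],"jaw":1},
    {"slide":[-270,-230,-240],"dr":[0,0,0],"jaw":1},
    {"slide":[-270,-230,-240],"dr":[0,0,0],"jaw":1},
  ],
)

```text
t: 21.65
tool_pos: [0.3899, -0.4482, 0.3673]
orientation: [-1.944, -2.107, -0.347]
force: [0.4, 0.8, 0.1]
opening: 0.0008
gripper_force: 0.0
```

```bash
python3 -c "
from h import *
where(); lying()
im,d,p=load('top'); cv2.imwrite('pics/t7.png',cv2.resize(im[100:280,250:400],None,fx=3.3,fy=3.3)[:,:,::-1])
for n in('top','scene'):
    im,d,p=load(n);Q=(cloud(d,p)-O)@B*1000
    m=(abs(Q[...,2]-99)<6)&(d>0)&(Q[...,0]>5)&(Q[...,0]<112)&(Q[...,1]<110)&(Q[...,1]>-30);P=Q[m]
    xs=np.arange(12,106,8)
    hi=[P[abs(P[:,0]-x)<4][:,1].max() for x in xs]; lo=[P[abs(P[:,0]-x)<4][:,1].min() for x in xs]
    print(n,np.polyfit(xs,hi,1),np.polyfit(xs,lo,1))
"
```

```text
t 21.65 tip board [ 346.4 -245.3  192.5] zdir [-0.343  0.004 -0.939] ydir [0.001 1.    0.003] F board [-0.7  0.5  0.1] q [-0.99  0.28  1.4   0.17  1.76 -1.07] open 0.001
top 1536 rect c [56.3 44.5] sz [106.7 100.7] ang 0.14 z 99.13600386047631 min [ 3.08302399 -5.83769437 91.78703506] max [109.77343116  94.93558269 106.54307648]
scene 1435 rect c [50.  45.6] sz [102.7 122.6] ang 89.92 z 97.78167882175143 min [-11.33864623  -5.77573182  91.01770253] max [111.39416589  96.91496793 104.28976104]
top [8.06274960e-03 9.33016507e+01] [-5.93866183e-04 -5.18628678e+00]
scene [-5.69826268e-03  9.52296758e+01] [ 2.96493488e-03 -4.38625145e+00]
```

View pics/t7.png

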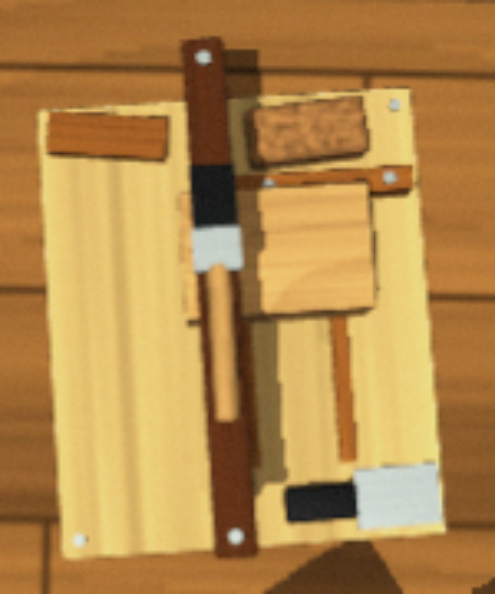

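The block now lies flush: its yaw is about 0, its side is at y of about 95, and it sits across both strips. The rail, sander, offcut and scraper are where they were. Handing in.

```bash
python3 -c "
from plant import close_job
print(close_job())"
```

```text
the job is handed in; nothing more can be done
None
```

The oak block was pushed square to the first strip, tipped under the rail, and slid flush against the fence; it lies across both strips, nothing on the board was disturbed, and the job was handed in at about 22 s.

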